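Bring a spread snap ring over an axle stub to its groove

TASK

Draw the snap-ring pliers straight up out of the slotted rack by their handles, squeeze the handles in front of the free end of the axle stub so that the ring they carry is fully spread, and slide the ring along the stub, without forcing it, until it stands in the groove. Finish while still holding: the pliers upright in the gripper, handles squeezed, the ring spread round the groove and at most lightly touching the stub, ready to be let go into it. Leave all other things where they are.

Things in the scene. Friction and masses are not known exactly. Their poses are not given: they have to be found in the camera images.
- pliers: Snap-ring pliers loaded with a ring, standing upright in one of the rack's 3 slots, two black handles up. Pliers and ring lie in the body's y-z plane: x = ring's axis, y from handle to handle, z up; same from front and back. Origin: pivot pin (21 mm long in x), in the rack 137 mm above the bench. Ring's foot 125 mm below it, handle ends 106 mm above. Weighs about 0.21 kg.
- grip (a point): Good place to grip, midway between the handles, 80 mm above the pivot; axes as pliers. The fingers close along y. Handle bars are 12 x 12 mm. At rest they lean apart going up: 66 mm over both here, 56 mm 20 mm lower, 76 mm 20 mm higher. Squeezed to the stop they are upright and parallel, 25 mm over both.
- handle_l (a joint): Turn of each of the two plier handles (they move alike) in rad: 0 at rest (ring closed), 0.25 squeezed to the stop (ring fully spread); over 0.20 counts as spread. Squeezing the handles opens jaws and ring; a spring pushes each handle outward with 3 to 6 N at the grip. Jaws and ring are at most 56 mm wide at rest, 67 mm spread.
- ring_centre (a point): Centre of the spread ring's opening, 82 mm below the pivot, 162 mm below grip; axes as pliers. The ring is dark steel, 5 mm thick along x. Closed, its opening is 37 mm wide, too small for the stub. Spread, it clears the 42 mm stub by about 3.5 mm all round when centred here.
- ring_bottom (a point): The back of the ring, on its middle line, at mid-thickness, 120 mm below the pivot with the ring closed, 112 mm spread; the ring's outer edge lies 5 mm lower.
- rack: Grey slotted block 126 x 86 mm, 67 mm high, fixed; origin under its middle, on the bench. Three slots, 6.5 mm wide, open along y, at x = -32, 0, +32 mm; slot floor 12 mm above the bench. The ring stands in one slot, its plane in the slot, and comes out only straight upward (60 mm or more); the other slots hold aluminium plates 97 mm high above the bench.
- axle: Fixed pedestal with a horizontal steel axle stub; origin on the bench under the groove. Stub axis = body x, 100 mm above the bench; free end at -x (toward the robot). Stub diameter 42 mm; free end (5 mm chamfer) 50 mm from the groove's middle; 64 mm flange 28 mm behind it. Pedestal 140 mm high, 78 wide, x = +38 to +98 mm; base plate 110 wide, x = -23 to +113, up to 21 mm high.
- groove (a point): Middle of the groove on the stub's axis, 100 mm above the bench; axes as axle. The groove is 33 mm in diameter and 13 mm wide.
- shim_a: Aluminium plate 5 x 34 x 85 mm, standing in a rack slot; origin at the middle of its lower edge. Bystander.
- shim_b: Like shim_a, in another slot. Bystander.
- tape_amber: Amber tape roll 92 x 92 x 19 mm lying flat; origin under its centre. Bystander.
- spool_black: Black ribbed spool, 69 mm diameter, 58 mm high; origin under its centre. Bystander.
- bottle_grease: Small dark bottle, 44 mm diameter, 93 mm high; origin under its centre. Bystander.
- caliper: Slide caliper 275 mm long, 12 mm thick, lying at the left; origin under its middle. Bystander.
- driver_red: Screwdriver 286 mm long with a red handle, lying at the right; origin under its middle. Bystander.
- hex_key: Black hex key 100 x 28 x 4 mm lying near the front edge; origin under its middle. Bystander.
Mind the look-alikes: they are no part of the job. There is more than one size of the rack; the job needs the larger. Of the things that look like the pliers, the larger one is meant.

How it is judged:
By the outcome, as a careful person would: the job done as asked, in the order asked, and still so for the second after the job is handed in, while the arm keeps its last pose, push and grip.
It also fails if it takes over 45 s, if anything falls off the work surface, if the arm or the gripper's body presses on something with over 40 N, if the wrist force passes 120 N, or if a joint passes its speed limit or range.

ROBOT

A 6-joint arm with a two-finger parallel gripper is mounted at the origin on a cart in front of the work surface, level with it; the furniture and walls round the work are solid. World frame = base frame: x ahead of the robot, y to its left, z up, the work surface at z = 0. Lengths are in m, angles in rad, forces in N, time in s.
With the tool pointing down it reaches from about 0.375 to 0.975 m from the base axis. Payload 3.8 kg.
Tool frame: the origin (TCP) lies midway between the tips of the shut fingers; the grasp point (between the pads) lies 19 mm behind it; z points along the fingers, y is the line along which they close (so a half turn about z gives the same grasp; the last joint's range is limited). The gripper opens to 85 mm and grips with 20 to 120 N. Pads are 22 mm wide; open, the fingers measure 114 mm over their backs; the gripper's body (76 mm by 85 mm) begins 54 mm behind the grasp point. The pads swing forward as they close: fully open they stand 13 mm farther back than shut.
Start: joints at [1.251, 0.264, 1.604, -0, 1.274, -0.037], TCP at [0.188, 0.648, 0.231] pointing down, gripper open.
Joint ranges: [-2.63, 2.63], [-0.94, 2.18], [0.31, 2.57], [-1.31, 4.45], [0, 2.66], [-2.55, 2.55]. Speed limits (rad/s): [2.57, 2.57, 3.14, 3.14, 3.14, 3.14].

INTERFACE

Orientations are given as a rotation vector (axis times angle).
In Python, from workcell import status, read_camera, workorder, masks_of gives the robot as it stands.
- The arm moves only by the tool drive_tool, never from a script. Its argument "rows" is a list of rows, each a list of 7 numbers: the turn, a rotation vector about the tool's x, y, z in degrees, then the shift along the tool's x, y, z in m, then the opening, from 0 (shut) to 1 (fully open). In form: [[ax, ay, az, tx, ty, tz, claw], ...]. A call has 1 to 8 rows; each row shifts and turns the commanded pose from where the row before left it, along the tool's axes as they then stand; what a row does not reach is not made up. A row lasts 1/12 s, in which the tool goes at most 41.7 mm and 7.16 degrees, less where a joint would pass 70% of its speed; a pose out of reach is approached as far as the arm can. A call is refused whole if a number of a shift passes 0.0417 or a number of a turn 7.16, either way. A call with a gripper value outside its range is refused whole. The fingers move at their own pace and stop on an object; "force" is the grip in N (left out, the last holds). Time passes only in rows, so rows that do not move let the fingers close. It gives the time, the measured TCP pose, the force, the opening and the grip force at its end, in the units of the state.
- status.read_state(): the state, without advancing time (a new reading comes with each control period).
- read_camera(name): name is "scene" or "top" or "wrist"; returns a dict with "color" (384x512x3 uint8, red, green, blue), "intrinsics" (3x3 intrinsics, pixels), "world_from_camera" (4x4, takes a point from camera to world coordinates); the wrist camera has in their place "mount" (4x4, takes a point from camera to tool coordinates, whose origin is the TCP and whose axes are the flange's). Camera axes: x right, y up, looking along -z (the intrinsics and any distortion apply to the point x, -y, -z); pixel columns grow to the right and rows downward; lengths in m; the calibration is good to about 2 mm. A picture is of the moment at which its call begins: read the wrist's pose just before it. There is no depth.
- workorder.finish_job(): hands the job in; it is judged then, once.
Trained networks look in a picture, given as the dict that the camera call returned (one of the last four; its "shot" number tells which), for a name from the list of things; names that differ only in an ending like _2 or _b are one class to them, and where a whole thing is asked for, a point or a joint stands for the part that bears it (a point fixed in the world has none). Each returns a list of dicts, best first, with "score" (0 to 1); they miss things now and then, are a little off and sometimes report something else, mostly with a low value. They report only what shows in the picture. A call takes as long as a camera call. They do not tell look-alikes from the thing itself.
- masks_of(picture, name): "mask" (384x512 bool, what is visible of it) and "bbox" ([left, top, right, bottom] in pixels, round what is visible of it).
The state is a dict: "time": time; "q": joint angles; "joint_vel": joint speeds; "joint_torque": joint torques, N m; "tool_pos": TCP position; "tcp_rot": TCP orientation; "wrist_force": force on the tool from outside, world axes, zero at the start; "torque": the same for the moment, N m; "width": opening from 0.0 (shut) to 1.0 (fully open); "grip_force": force on a finger pad.
Only numpy, scipy, OpenCV 4.12 (cv2) and the standard library are available. Lean on these libraries where they do the work, as an engineer would, in place of code of your own. Each camera call takes 0.05 s, during which the arm holds its last target. There are 200 camera calls.

## Working session

There is one attempt and no reset: what is moved stays moved. The work goes in short steps, Python scripts to look and compute and a tool call to move; the robot and the scene stay as the last step left them, time stands still between calls to the robot, and variables do not carry over. Pictures are saved under pics/ and viewed, at most 10 in all, crops included, and the job is handed in when it is done.

Besides the shell and the picture viewer there is one more tool, called after "Emit:" in YAML: its name, and indented under it one key for each argument. drive_tool: Moves the arm, as the interface text tells. Its arguments: {"type":"object","properties":{"rows":{"type":"array"},"force":{"type":"number"}},"required":["rows"]}

```bash
ls; mkdir -p pics; cat > h.py <<'E'
import numpy as np, cv2
from workcell import status, read_camera, workorder, masks_of
from scipy.spatial.transform import Rotation as R
def save(im,n): cv2.imwrite(f'pics/{n}.png',cv2.cvtColor(im,cv2.COLOR_RGB2BGR))
def wfc(p,s=None):
    if 'world_from_camera' in p: return np.array(p['world_from_camera'])
    T=np.eye(4);T[:3,:3]=R.from_rotvec(s['tcp_rot']).as_matrix();T[:3,3]=s['tool_pos'];return T@np.array(p['mount'])
def proj(X,K,T):
    X=np.atleast_2d(X);c=(X-T[:3,3])@T[:3,:3];x=np.c_[c[:,0],-c[:,1],-c[:,2]]@np.array(K).T;return x[:,:2]/x[:,2:]
def ray(uv,K,T):
    d=np.linalg.inv(K)@np.array([uv[0],uv[1],1.]);d=T[:3,:3]@(d*[1,-1,-1]);return T[:3,3],d/np.linalg.norm(d)
def onz(uv,K,T,z):
    o,d=ray(uv,K,T);return o+d*(z-o[2])/d[2]
E
python3 - <<'E'
from h import *
s=status.read_state();print({k:np.round(v,3) for k,v in s.items()})
ims=[]
for n in ['scene','top']:
    p=read_camera(n);print(n,p.keys(),np.round(p['intrinsics'],1).tolist(),np.round(p['world_from_camera'],3).tolist());save(p['color'],n)
    for t in ['pliers','rack','axle','shim_a','tape_amber','spool_black','bottle_grease']:
        for m in masks_of(p,t):
            if m['score']>.2: print(t,round(m['score'],2),np.round(m['bbox']),m['mask'].sum())
E
```

```text
pics
{'time': np.float64(0.0), 'q': array([ 1.251,  0.265,  1.605, -0.   ,  1.274, -0.037]), 'joint_vel': array([ 0.001, -0.   , -0.002,  0.002, -0.   , -0.002]), 'joint_torque': array([-1.0000e-03, -5.1511e+01, -3.6731e+01, -0.0000e+00,  1.3000e-02,
        0.0000e+00]), 'tool_pos': array([0.188, 0.648, 0.23 ]), 'tcp_rot': array([-4.43e-01, -3.11e+00,  3.00e-03]), 'wrist_force': array([ 0.298,  0.292, -0.901]), 'torque': array([-0.003,  0.063, -0.046]), 'grip_force': np.float64(0.0), 'width': np.float64(1.001)}
scene dict_keys(['color', 'intrinsics', 'world_from_camera', 'shot']) [[447.5, 0.0, 261.5], [0.0, 447.5, 188.0], [0.0, 0.0, 1.0]] [[0.688, 0.384, -0.616, -0.417], [-0.726, 0.378, -0.575, -0.877], [0.012, 0.843, 0.539, 0.984], [0.0, 0.0, 0.0, 1.0]]
pliers 0.71 [308. 189. 329. 242.] 280
pliers 0.48 [305. 183. 310. 230.] 144
rack 0.62 [285. 238. 327. 276.] 977
rack 0.6 [334. 227. 360. 252.] 469
rack 0.57 [308. 192. 314. 237.] 119
axle 0.83 [218. 166. 268. 221.] 1409
shim_a 0.41 [306. 236. 313. 242.] 72
tape_amber 0.84 [245. 221. 273. 234.] 332
spool_black 0.95 [279. 193. 299. 216.] 386
bottle_grease 0.65 [266. 169. 277. 193.] 218
top dict_keys(['color', 'intrinsics', 'world_from_camera', 'shot']) [[346.9, 0.0, 253.4], [0.0, 346.9, 183.8], [0.0, 0.0, 1.0]] [[0.021, 0.991, -0.134, 0.383], [-1.0, 0.019, -0.021, 0.007], [-0.018, 0.134, 0.991, 1.388], [0.0, 0.0, 0.0, 1.0]]
pliers 0.57 [292. 161. 304. 177.] 79
pliers 0.4 [317. 183. 340. 197.] 116
rack 0.88 [322. 155. 339. 176.] 335
rack 0.65 [307. 192. 337. 223.] 669
axle 0.62 [208. 164. 248. 204.] 983
tape_amber 0.51 [252. 188. 273. 212.] 92
spool_black 0.75 [253. 146. 275. 166.] 303
spool_black 0.35 [319. 184. 345. 197.] 146
bottle_grease 0.68 [219. 135. 232. 150.] 159
```

```bash
python3 - <<'E'
from h import *
a=cv2.imread('pics/scene.png')[130:300,170:400];b=cv2.imread('pics/top.png')[110:270,190:390]
a=cv2.resize(a,(800,591),interpolation=cv2.INTER_CUBIC);cv2.imwrite('pics/sc.png',a)
b=cv2.resize(b,(750,600),interpolation=cv2.INTER_CUBIC);cv2.imwrite('pics/tc.png',b)
E
```

```text
(no output)
```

View pics/sc.png

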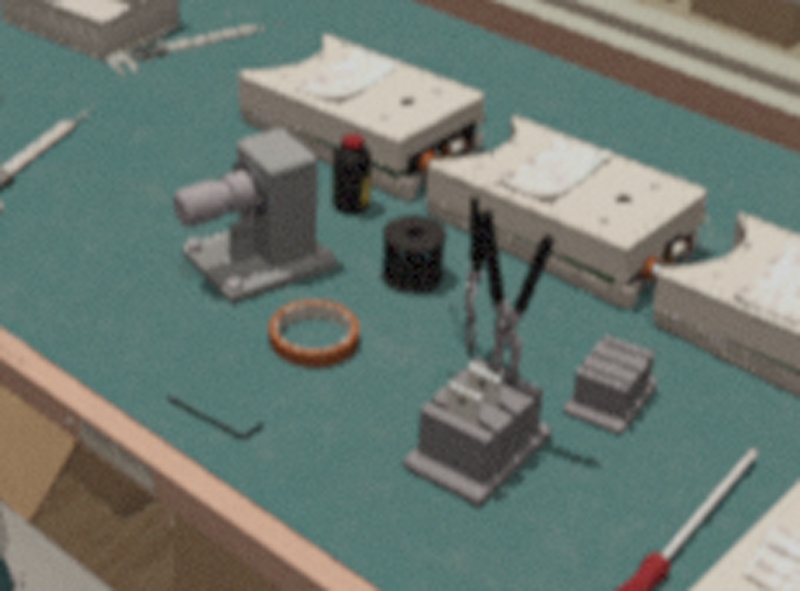

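View pics/tc.png

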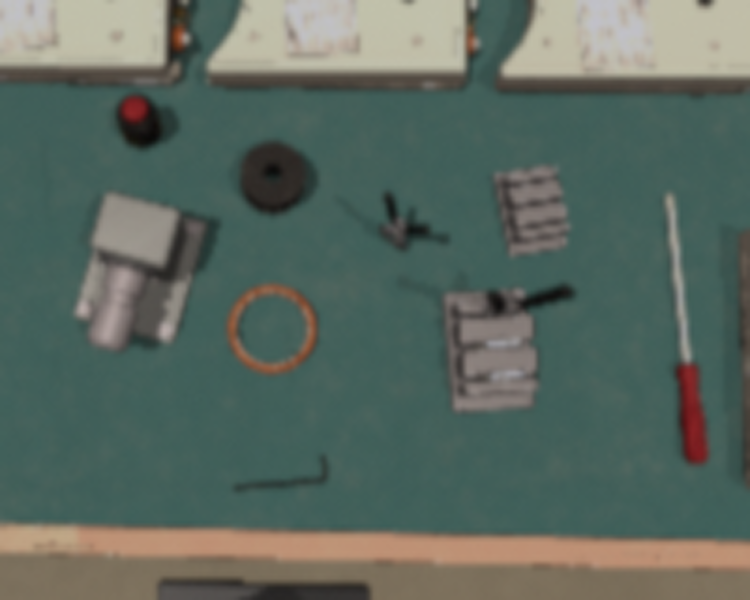

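The top picture (tc) shows the large rack at crop (490,350), with the pliers in its far slot and their handles at (490–575,298). The small look-alike pliers stand alone at (400,230), and the axle is at (125,270) with its free end toward (110,335).

```bash
python3 - <<'E'
from h import *
s=status.read_state()
p=read_camera('top');K=np.array(p['intrinsics']);T=wfc(p)
f=lambda x,y,z:print((x,y),np.round(onz((190+x/3.75,110+y/3.75),K,T,z),3))
f(455,410,0);f(535,408,0);f(445,295,0)
f(465,380,.067);f(530,375,.067);f(460,320,.067);f(525,318,.067)
f(570,290,.24);f(490,300,.23);f(510,298,.137)
f(400,232,.1);f(445,240,.2);f(388,195,.2)
f(105,340,.1);f(125,270,.1);f(110,195,.14);f(180,212,.14);f(95,265,.14);f(165,272,.14)
w=read_camera('wrist');print(np.round(w['intrinsics'],1).tolist(),np.round(w['mount'],3).tolist())
print(R.from_rotvec(s['tcp_rot']).as_matrix().round(3))
E
```

```text
(455, 410) [ 0.432 -0.197  0.   ]
(535, 408) [ 0.436 -0.281  0.   ]
(445, 295) [ 0.555 -0.186  0.   ]
(465, 380) [ 0.46  -0.197  0.067]
(530, 375) [ 0.467 -0.263  0.067]
(460, 320) [ 0.521 -0.192  0.067]
(525, 318) [ 0.524 -0.258  0.067]
(570, 290) [ 0.532 -0.263  0.24 ]
(490, 300) [ 0.523 -0.194  0.23 ]
(510, 298) [ 0.536 -0.23   0.137]
(400, 232) [ 0.605 -0.127  0.1  ]
(445, 240) [ 0.581 -0.158  0.2  ]
(388, 195) [ 0.622 -0.106  0.2  ]
(105, 340) [0.491 0.165 0.1  ]
(125, 270) [0.562 0.147 0.1  ]
(110, 195) [0.63 0.16 0.14]
(180, 212) [0.614 0.091 0.14 ]
(95, 265) [0.56  0.172 0.14 ]
(165, 272) [0.555 0.104 0.14 ]
[[310.6, 0.0, 252.0], [0.0, 310.6, 191.4], [0.0, 0.0, 1.0]] [[0.0, 0.947, 0.32, 0.083], [1.0, -0.0, -0.001, 0.0], [-0.0, 0.32, -0.947, -0.143], [0.0, 0.0, 0.0, 1.0]]
[[-0.96   0.279  0.   ]
 [ 0.279  0.96   0.   ]
 [ 0.     0.    -1.   ]]
```

Emit:
drive_tool:
  rows:
    - [0,0,0,-0.0225,-0.025,-0.016,1]
    - [0,0,0,-0.0225,-0.025,-0.016,1]
    - [0,0,0,-0.0225,-0.025,-0.016,1]
    - [0,0,0,-0.0225,-0.025,-0.016,1]
    - [0,0,0,-0.0225,-0.025,-0.016,1]
    - [0,0,0,-0.0225,-0.025,-0.016,1]
    - [0,0,0,-0.0225,-0.025,-0.016,1]
    - [0,0,0,-0.0225,-0.025,-0.016,1]

```text
time: 1.57
tool_pos: [0.3057, 0.4043, 0.3602]
tcp_rot: [0.442, 3.11, 0.001]
wrist_force: [0.4, 0.9, -0.0]
width: 0.998
grip_force: 0.0
```

Emit:
drive_tool:
  rows:
    - [0,0,0,-0.0225,-0.025,0,1]
    - [0,0,0,-0.0225,-0.025,0,1]
    - [0,0,0,-0.0225,-0.025,0,1]
    - [0,0,0,-0.0225,-0.025,0,1]
    - [0,0,0,-0.0225,-0.025,0,1]
    - [0,0,0,-0.0225,-0.025,0,1]
    - [0,0,0,-0.0225,-0.025,0,1]
    - [0,0,0,-0.0225,-0.025,0,1]

```text
time: 2.23
tool_pos: [0.4228, 0.162, 0.3597]
tcp_rot: [0.442, 3.109, 0.001]
wrist_force: [0.8, 0.7, 0.3]
width: 0.999
grip_force: 0.0
```

```bash
python3 - <<'E'
from h import *
s=status.read_state();print(s['time'],s['tool_pos'],s['tcp_rot'],s['q'])
p=read_camera('wrist');print(wfc(p,s)); save(p['color'],'w1');np.savez('w1.npz',K=p['intrinsics'],T=wfc(p,s),c=p['color'])
for m in masks_of(p,'axle'): print(m['score'],m['bbox'])
E
```

```text
2.2333 [0.42275284 0.16202648 0.35966166] [4.42408110e-01 3.10938094e+00 7.23916582e-04] [ 3.10953096e-01 -2.22129860e-01  1.86799286e+00  2.31194011e-05
  1.49472225e+00 -9.77178760e-01]
[[ 0.27849315 -0.90948668 -0.30866737  0.34324756]
 [ 0.96043767  0.26406149  0.08849303  0.18509492]
 [ 0.00102393 -0.32110047  0.94704458  0.50228574]
 [ 0.          0.          0.          1.        ]]
0.92 [233.3, 189.7, 299.4, 302.5]
```

View pics/w1.png

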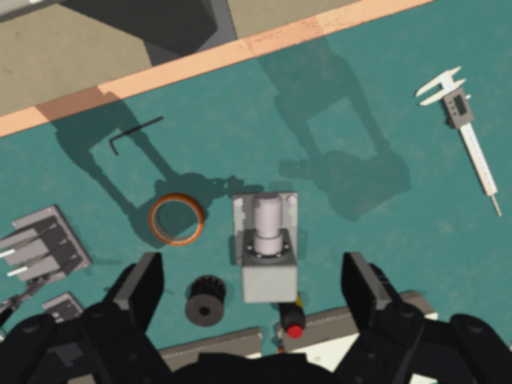

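The wrist view shows the stub at x≈267, rows 195–250. The pedestal top spans (243–298, 262–302), and the large rack is partly visible at bottom left. I'll take a second, closer view.

Emit:
drive_tool:
  rows:
    - [0,0,0,-0.005,-0.015,0.025,1]
    - [0,0,0,-0.005,-0.015,0.025,1]
    - [0,0,0,-0.005,-0.015,0.025,1]
    - [0,0,0,-0.005,-0.015,0.025,1]
    - [0,0,0,0,0,0,1]

```text
time: 2.75
tool_pos: [0.4212, 0.0986, 0.2537]
tcp_rot: [-0.444, -3.101, 0.006]
wrist_force: [-0.9, -0.0, -1.2]
width: 1.002
grip_force: 0.0
```

```bash
cat >> h.py <<'E'
def box(x0,x1,y0,y1,z0,z1): return np.array([[x,y,z] for x in(x0,x1) for y in(y0,y1) for z in(z0,z1)])
def cyl(x0,x1,r,zc):
    a=np.linspace(0,2*np.pi,40);return np.array([[x,r*np.cos(t),zc+r*np.sin(t)] for x in(x0,x1) for t in a])
def place(P,x,y,yaw): 
    return P@R.from_euler('z',yaw).as_matrix().T+[x,y,0]
AX=[box(-.023,.113,-.055,.055,0,.021),box(.038,.098,-.039,.039,0,.14),np.r_[cyl(-.045,.028,.021,.1),cyl(-.05,-.045,.016,.1)],cyl(.028,.038,.032,.1)]
def sil(parts,pose,K,T,S=4):
    m=np.zeros((384*S,512*S),np.uint8)
    for P in parts:
        h=cv2.convexHull(proj(place(P,*pose),K,T).astype(np.float32))
        cv2.fillConvexPoly(m,np.round((h+.5)*S).astype(np.int32),255)
    return cv2.resize(m,(512,384),interpolation=cv2.INTER_AREA)/255.
def fit(parts,views,x0):
    from scipy.optimize import minimize
    def c(v):
        return sum(np.abs(sil(parts,v,K,T)-M).sum()/M.sum() for M,K,T in views)
    best=None
    for d in [0,.1,-.1]:
        s0=np.array(x0)+[0,0,d];sx=np.r_[[s0],s0+np.diag([.01,.01,.08])]
        r=minimize(c,s0,method='Nelder-Mead',options=dict(initial_simplex=sx,xatol=1e-4,fatol=1e-4))
        if best is None or r.fun<best.fun: best=r
    return best.x,best.fun
E
python3 - <<'E'
from h import *
s=status.read_state()
p=read_camera('wrist');np.savez('w2.npz',K=p['intrinsics'],T=wfc(p,s),c=p['color']);save(p['color'],'w2')
t=read_camera('top')
d=np.load('w1.npz')
m2=[m for m in masks_of(p,'axle')][0];mt=masks_of(t,'axle')[0]
print(m2['score'],m2['bbox'],mt['bbox'])
V2=(m2['mask'].astype(float),p['intrinsics'],wfc(p,s));Vt=(mt['mask'].astype(float),t['intrinsics'],wfc(t))
for V in ([V2],[Vt],[V2,Vt]): print(fit(AX,V,[.545,.15,-.24]))
im=p['color'].copy()
pose=fit(AX,[V2],[.545,.15,-.24])[0]
for P in AX: cv2.polylines(im,[cv2.convexHull(proj(place(P,*pose),V2[1],V2[2]).astype(np.float32)).round().astype(int)],True,(255,0,0))
x0,y0=int(m2['bbox'][0])-30,int(m2['bbox'][1])-30
x1,y1=int(m2['bbox'][2])+30,int(m2['bbox'][3])+30
c=im[max(y0,0):y1,max(x0,0):x1];f=min(800/c.shape[1],600/c.shape[0]);save(cv2.resize(c,None,fx=f,fy=f),'w2c')
E
```

```text
Traceback (most recent call last):
IndexError: list index out of range
```

```bash
cat > a.py <<'E'
from h import *
s=status.read_state();print(s['tool_pos'])
p=read_camera('wrist');save(p['color'],'w3');np.savez('w3.npz',K=p['intrinsics'],T=wfc(p,s),c=p['color'])
m2=masks_of(p,'axle');t=read_camera('top');mt=masks_of(t,'axle')
V=[(m[0]['mask'].astype(float),q['intrinsics'],wfc(q,s)) for m,q in((m2,p),(mt,t)) if m]
print([len(x) for x in (m2,mt)],[x[0]['bbox'] for x in(m2,mt) if x])
for v in V: print(fit(AX,[v],[.545,.15,-.24]))
pose=fit(AX,V,[.545,.15,-.24]);print(pose);pose=pose[0]
im=p['color'].copy();T=wfc(p,s)
for P in AX: cv2.polylines(im,[cv2.convexHull(proj(place(P,*pose),p['intrinsics'],T).astype(np.float32)).round().astype(int)],True,(255,0,0))
save(cv2.resize(im,None,fx=1.5,fy=1.5),'w3o')
E
python3 a.py
```

```text
[0.42583979 0.10151046 0.26107277]
[2, 2] [[270.0, 198.0, 356.9, 348.0], [210.3, 159.9, 248.3, 197.6]]
(array([ 0.53279443,  0.1503739 , -0.22500932]), np.float64(0.17314717356136772))
(array([ 0.53623459,  0.15525472, -0.28995263]), np.float64(0.3257115361482016))
(array([ 0.53390766,  0.15301778, -0.25304371]), np.float64(0.510640316022318))
```

View pics/w3o.png

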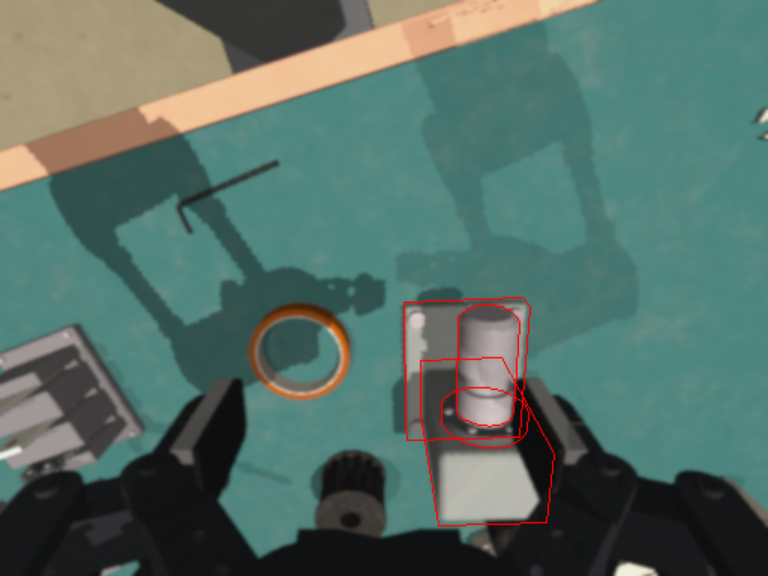

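```bash
cat >> h.py <<'E'
def grad(c,s):
    g=cv2.GaussianBlur(c.astype(np.float32),(0,0),s);gx=cv2.Sobel(g,cv2.CV_32F,1,0);gy=cv2.Sobel(g,cv2.CV_32F,0,1)
    return gx,gy
def edgescore(polys,G,n=1.0):
    """polys: list of px polylines (open); mean abs normal gradient"""
    gx,gy=G;tot=0;N=0
    for q in polys:
        for a,b in zip(q[:-1],q[1:]):
            L=np.linalg.norm(b-a);k=max(int(L/n),2);pt=a+(b-a)*np.linspace(0,1,k)[:,None];nn=np.array([-(b-a)[1],(b-a)[0]])/max(L,1e-6)
            x=pt[:,0].astype(np.float32)[None];y=pt[:,1].astype(np.float32)[None]
            v=0
            for c in range(3):
                v=v+np.abs(cv2.remap(gx[...,c],x,y,1)*nn[0]+cv2.remap(gy[...,c],x,y,1)*nn[1])
            tot+=np.minimum(v,200).sum();N+=k
    return tot/N
def efit(polyfun,views,x0,step=(.006,.006,.05),sig=(3,1.5,.8)):
    from scipy.optimize import minimize
    x=np.array(x0)
    for s in sig:
        Gs=[grad(c,s) for c,K,T in views]
        f=lambda v:-sum(edgescore([proj(P,K,T) for P in polyfun(v,T)],G) for (c,K,T),G in zip(views,Gs))
        best=None
        rng=np.random.default_rng(0)
        for k in range(12):
            s0=x+(rng.uniform(-1,1,len(x))*step if k else 0);sx=np.r_[[s0],s0+np.diag(np.array(step)*.5)]
            r=minimize(f,s0,method='Nelder-Mead',options=dict(initial_simplex=sx,xatol=1e-4,fatol=1e-3))
            if best is None or r.fun<best.fun: best=r
        x=best.x;step=np.array(step)*.6
    return x,best.fun
def ax_polys(v,T):
    # visible: stub sides (silhouette), stub front, base top rect, pedestal top rect
    cb=R.from_euler('z',-v[2]).apply(T[:3,3]-[v[0],v[1],0]) 
    ph=np.arctan2(cb[2]-.1,cb[1]);al=np.arccos(.021/np.hypot(cb[2]-.1,cb[1]))
    L=[]
    for t in (ph-al,ph+al): L.append(np.array([[x,.021*np.cos(t),.1+.021*np.sin(t)] for x in(-.044,-.01,)]));L.append(np.array([[x,.021*np.cos(t),.1+.021*np.sin(t)] for x in(.009,.026)]))
    L.append(np.array([[-.023,.055,.021],[-.023,-.055,.021]]))
    L.append(np.array([[-.023,.055,.021],[.03,.055,.021]]));L.append(np.array([[-.023,-.055,.021],[.03,-.055,.021]]))
    L.append(np.array([[.038,-.039,.14],[.038,.039,.14],[.098,.039,.14],[.098,-.039,.14],[.038,-.039,.14]]))
    L.append(np.array([[-.05,.016*np.cos(t),.1+.016*np.sin(t)] for t in np.linspace(ph-np.pi/2,ph+np.pi/2,9)]))
    return [place(P,*v) for P in L]
E
cat > b.py <<'E'
from h import *
s=status.read_state();print(s['tool_pos'])
t=read_camera('top');sc=read_camera('scene')
V={n:(lambda d:(d['c'],d['K'],d['T']))(np.load(n+'.npz')) for n in('w1','w3')}
V['top']=(t['color'],np.array(t['intrinsics']),wfc(t));V['scene']=(sc['color'],np.array(sc['intrinsics']),wfc(sc))
for k in V: print(k,efit(ax_polys,[V[k]],[.534,.152,-.25]))
r=efit(ax_polys,[V['w1'],V['w3']],[.534,.152,-.25]);print(r)
r=efit(ax_polys,list(V.values()),[.534,.152,-.25]);print(r)
c,K,T=V['w3'];im=cv2.resize(c,None,fx=3,fy=3)
for P in ax_polys(r[0],T): cv2.polylines(im,[np.round(proj(P,K,T)*3+1).astype(int)],False,(255,0,0))
c,K,T=V['w1'];im1=cv2.resize(c,None,fx=3,fy=3)
for P in ax_polys(r[0],T): cv2.polylines(im1,[np.round(proj(P,K,T)*3+1).astype(int)],False,(255,0,0))
save(np.hstack([im[550:1100,750:1130],im1[500:1050,620:1000]]),'ax')
E
python3 b.py
```

```text
Still running in the background as job /tmp/bash_jobs.1000/9c4749defd7a (pid 660). You'll get a notice when it ends.
```

```bash
kill -- -$(cat /tmp/bash_jobs.1000/9c4749defd7a/pid); cat /tmp/bash_jobs.1000/9c4749defd7a/stdout; nproc
cat >> h.py <<'E'
cv2.setNumThreads(1)
from scipy.ndimage import map_coordinates
from scipy.optimize import minimize
def samp(L,st=.002):
    return np.concatenate([a+(b-a)*np.linspace(0,1,max(int(np.linalg.norm(b-a)/st),2))[:,None] for P in L for a,b in zip(P[:-1],P[1:])])
def efit(polyfun,views,x0,step=(.006,.006,.05),sig=(2.5,1.2),tries=4):
    x=np.array(x0,float);step=np.array(step)
    for s in sig:
        Gs=[]
        for c,K,T in views:
            gx,gy=grad(c,s);m=np.hypot(gx,gy).sum(2);Gs.append(np.minimum(m,np.percentile(m,98)))
        def f(v): return -sum((lambda q:map_coordinates(G,[q[:,1],q[:,0]],order=1).mean())(proj(samp(polyfun(v,T)),K,T)) for (c,K,T),G in zip(views,Gs))
        best=None;rng=np.random.default_rng(0)
        for k in range(tries):
            s0=x+(rng.uniform(-1,1,len(x))*step if k else 0);sx=np.r_[[s0],s0+np.diag(step*.5)]
            r=minimize(f,s0,method='Nelder-Mead',options=dict(initial_simplex=sx,xatol=1e-4,fatol=1e-2,maxfev=120))
            if best is None or r.fun<best.fun: best=r
        x=best.x;step=step*.5
    return x.round(4),round(best.fun,1)
E
timeout 60 python3 b.py
```

```text
4
[0.42542011 0.10099857 0.26027405]
w1 (array([ 0.5324,  0.1538, -0.2739]), np.float64(-253.9))
w3 (array([ 0.5316,  0.1539, -0.2375]), np.float64(-221.4))
top (array([ 0.5342,  0.1542, -0.2708]), np.float64(-246.9))
scene (array([ 0.5267,  0.1426, -0.2187]), np.float64(-288.4))
(array([ 0.5322,  0.1538, -0.2419]), np.float64(-469.3))
(array([ 0.5322,  0.1536, -0.2551]), np.float64(-950.9))
```

View pics/ax.png

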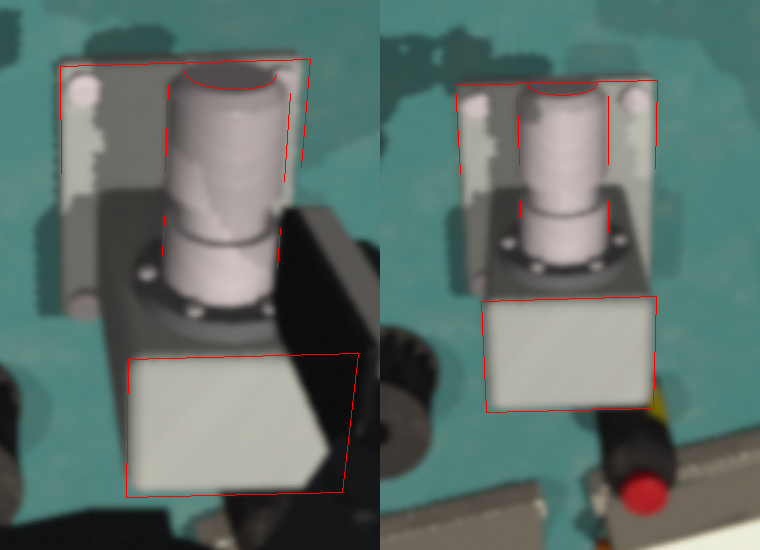

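The fit lies on the stub and the pedestal edges in both crops: groove ≈ (0.532, 0.154), yaw ≈ -0.25. Next I'll go to the rack.

Emit:
drive_tool:
  rows:
    - [0,0,0,-0.0105,-0.036,-0.012,1]
    - [0,0,0,-0.0105,-0.036,-0.012,1]
    - [0,0,0,-0.0105,-0.036,-0.012,1]
    - [0,0,0,-0.0105,-0.036,-0.012,1]
    - [0,0,0,-0.0105,-0.036,-0.012,1]
    - [0,0,0,-0.0105,-0.036,-0.012,1]
    - [0,0,0,-0.0105,-0.036,-0.012,1]
    - [0,0,0,-0.0105,-0.036,-0.012,1]

```text
time: 4.02
tool_pos: [0.4248, -0.2014, 0.3561]
tcp_rot: [0.443, 3.109, -0.0]
wrist_force: [0.2, 0.2, 0.3]
width: 1.0
grip_force: 0.0
```

Emit:
drive_tool:
  rows:
    - [0,0,-7,0,0,0,1]
    - [0,0,-7,0,0,0,1]
    - [0,0,-7,0,0,0,1]
    - [0,0,0,0,0,0,1]
    - [0,0,0,0,0,0,1]

```text
time: 4.43
tool_pos: [0.4252, -0.1996, 0.3552]
tcp_rot: [0.126, -3.139, -0.0]
wrist_force: [0.1, 0.2, 0.9]
width: 0.999
grip_force: 0.0
```

```bash
timeout 100 python3 - <<'E'
from h import *
s=status.read_state();print(s['time'],s['tool_pos'],R.from_rotvec(s['tcp_rot']).as_matrix().round(3).tolist())
p=read_camera('wrist');T=wfc(p,s);np.savez('w4.npz',K=p['intrinsics'],T=T,c=p['color']);save(cv2.resize(p['color'],None,fx=1.55,fy=1.55,interpolation=cv2.INTER_CUBIC),'w4')
for n in ('pliers','rack','grip'):
  for m in masks_of(p,n): print(n,round(m['score'],2),m['bbox'])
E
```

```text
4.4333 [ 0.42517167 -0.1996347   0.35524835] [[-0.997, -0.08, -0.0], [-0.08, 0.997, 0.0], [0.0, 0.0, -1.0]]
pliers 0.78 [177.6, 212.8, 256.3, 288.9]
pliers 0.78 [280.7, 243.0, 314.0, 329.3]
rack 0.68 [200.4, 141.7, 255.7, 226.6]
rack 0.66 [178.0, 236.2, 221.4, 291.5]
grip 0.92 [177.6, 215.0, 256.5, 293.1]
grip 0.85 [279.6, 248.8, 312.7, 330.6]
grip 0.3 [225.4, 213.4, 257.9, 289.1]
```

View pics/w4.png

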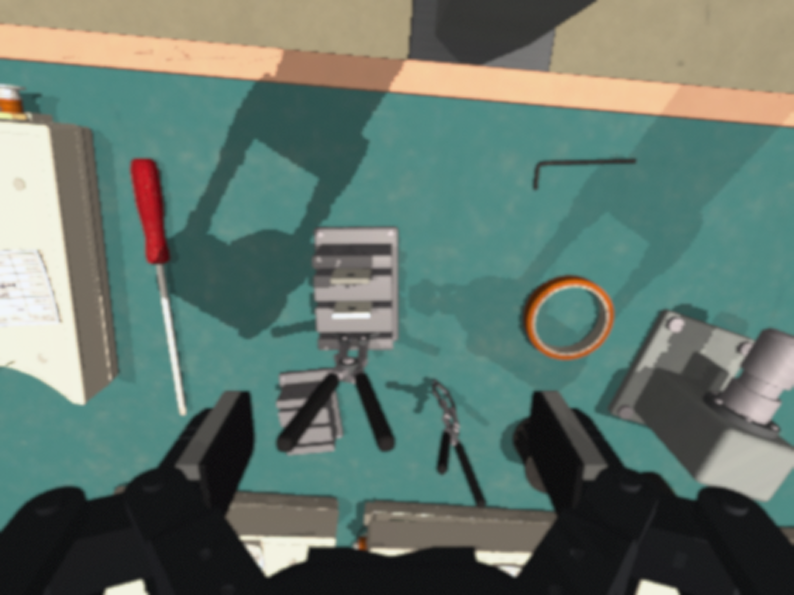

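The large pliers' pivot is at about (347,367) in this view, with handle ends at (290,440) and (384,440). They stand in the rack's far slot, and the small look-alike is at (450,420).

```bash
cat >> h.py <<'E'
def hand(sg,h0,h1,zp):
    P=[]
    for h in(h0,h1):
        yc=sg*(.027+.25*(h-.08))
        P+= [[x,yc+dy,zp+h-sg*dy*.25] for x in(-.006,.006) for dy in(-.006,.006)]
    return np.array(P)
def fitpl(views,x0):
    def c(v):
        parts=[hand(g,v[3],.106,v[4]) for g in(1,-1)]
        return sum(np.abs(sil(parts,v[:3],K,T)-M).sum()/M.sum() for M,K,T in views)
    x0=np.array(x0);best=None
    for sg in (1,-1):
        r=minimize(c,x0,method='Nelder-Mead',options=dict(initial_simplex=np.r_[[x0],x0+sg*np.diag([.01,.01,.1,.01,.01])],xatol=1e-4,fatol=1e-4,maxfev=400))
        if best is None or r.fun<best.fun: best=r
    return best.x.round(4),round(best.fun,3)
def dark(c,bb,pad=6,th=60):
    m=np.zeros(c.shape[:2]);l,t,r,b=[int(v) for v in bb];sl=np.s_[t-pad:b+pad,l-pad:r+pad]
    m[sl]=(c[sl].max(2)<th)
    n,lab,st,_=cv2.connectedComponentsWithStats(m.astype(np.uint8));k=[i for i in range(1,n) if st[i,4]>60];return np.isin(lab,k).astype(float)
E
timeout 150 python3 - <<'E'
from h import *
d=np.load('w4.npz');c,K,T=d['c'],d['K'],d['T']
M=dark(c,[177,230,257,292]);print(M.sum(),[ (np.nonzero(M)[i].min(),np.nonzero(M)[i].max()) for i in(0,1)])
r=fitpl([(M,K,T)],[.53,-.23,.09,.03,.137]);print(r)
v=r[0];im=cv2.resize(c,None,fx=5,fy=5)
for g in(1,-1): cv2.polylines(im,[cv2.convexHull(np.round(proj(place(hand(g,v[3],.106,v[4]),*v[:3]),K,T)*5+2).astype(int))],True,(255,0,0))
mm=np.repeat((cv2.resize(M,None,fx=5,fy=5)*255).astype(np.uint8)[...,None],3,2)
save(np.hstack([im[1020:1500,850:1240],mm[1020:1500,850:1240]]),'pl4')
E
```

```text
1116.0 [(np.int64(240), np.int64(290)), (np.int64(179), np.int64(253))]
(array([ 0.5459, -0.2297,  0.1908,  0.0242,  0.1054]), np.float64(0.341))
```

View pics/pl4.png

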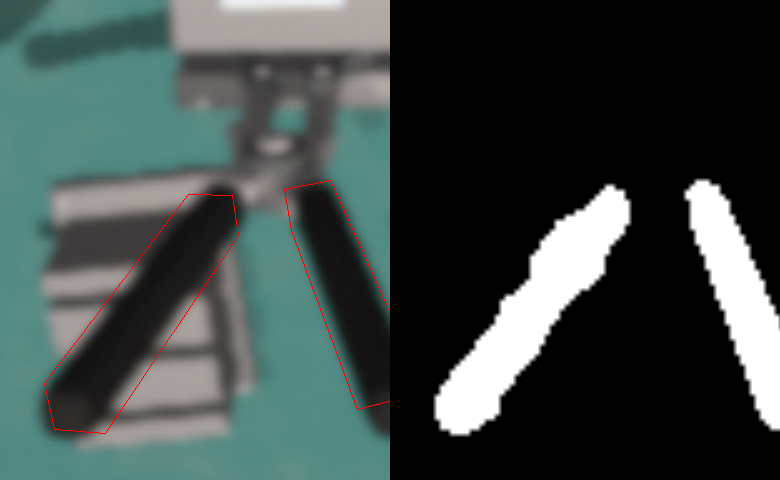

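Emit:
drive_tool:
  rows:
    - [0,0,0,-0.0255,-0.009,0.0135,1]
    - [0,0,0,-0.0255,-0.009,0.0135,1]
    - [0,0,0,-0.0255,-0.009,0.0135,1]
    - [0,0,0,-0.0255,-0.009,0.0135,1]
    - [0,0,0,0,0,0,1]
    - [0,0,0,0,0,0,1]

```text
time: 5.13
tool_pos: [0.5299, -0.2264, 0.2992]
tcp_rot: [0.131, -3.135, -0.003]
wrist_force: [0.2, -0.4, -0.3]
width: 1.001
grip_force: 0.0
```

```bash
cat >> h.py <<'E'
def capsule(sg,h0,h1,zp,r):
    P=[]
    for h in(h0,h1-r):
        yc=sg*(.027+.25*(h-.08))
        u=np.random.default_rng(0).normal(size=(80,3));P.append(np.array([0,yc,zp+h])+r*u/np.linalg.norm(u,axis=1)[:,None])
    return np.concatenate(P)
def fitpl(views,x0,r=.0065):
    def c(v):
        parts=[capsule(g,v[3],.106,v[4],r) for g in(1,-1)]
        return sum(np.abs(sil(parts,v[:3],K,T)-M).sum()/M.sum() for M,K,T in views)
    x0=np.array(x0);best=None
    for sg in (1,-1):
        o=minimize(c,x0,method='Nelder-Mead',options=dict(initial_simplex=np.r_[[x0],x0+sg*np.diag([.01,.01,.1,.01,.01])],xatol=1e-4,fatol=1e-4,maxfev=300))
        if best is None or o.fun<best.fun: best=o
    return best.x.round(4),round(best.fun,3)
E
timeout 200 python3 - <<'E'
from h import *
s=status.read_state();print(s['time'],s['tool_pos'])
p=read_camera('wrist');T=wfc(p,s);np.savez('w5.npz',K=p['intrinsics'],T=T,c=p['color'])
bb=None
for m in masks_of(p,'pliers'): print(round(m['score'],2),m['bbox']); bb=bb or m['bbox']
c5,K=p['color'],np.array(p['intrinsics'])
d=np.load('w4.npz');c4,T4=d['c'],d['T']
M4=dark(c4,[177,230,257,292])
# window from expected projection
q=np.vstack([proj(place(hand(g,.03,.106,.137),.53,-.23,.09),K,T) for g in(1,-1)]);bb=[*q.min(0),*q.max(0)];print(np.round(bb))
M5=dark(c5,bb,12)
np.savez('m.npz',M4=M4,M5=M5)
for V in ([(M4,K,T4)],[(M5,K,T)],[(M4,K,T4),(M5,K,T)]): 
    r=fitpl(V,[.53,-.23,.09,.03,.137]);print(r)
v=r[0];im=c5.copy();im[M5>0]=im[M5>0]//2+np.array([0,90,0],np.uint8)
im=cv2.resize(im,None,fx=1.5,fy=1.5)
for g in(1,-1): cv2.polylines(im,[cv2.convexHull(np.round(proj(place(capsule(g,v[3],.106,v[4],.0065),*v[:3]),K,T)*1.5+.5).astype(int))],True,(255,0,0))
save(im,'pl5')
E
```

```text
5.1333 [ 0.52986446 -0.22639721  0.29915493]
0.97 [197.5, 156.4, 304.2, 216.4]
0.97 [308.6, 204.8, 346.5, 263.5]
[189. 174. 303. 222.]
(array([ 0.5331, -0.2272,  0.0969,  0.0213,  0.1315]), np.float64(0.156))
(array([ 0.5307, -0.2267,  0.0852,  0.0235,  0.1349]), np.float64(0.083))
(array([ 0.531 , -0.2267,  0.0874,  0.023 ,  0.1339]), np.float64(0.25))
```

View pics/pl5.png

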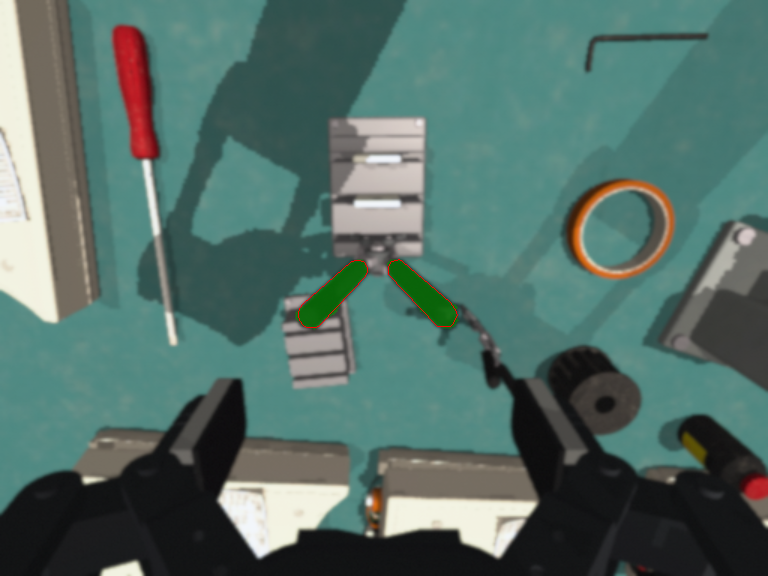

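The fit lies on both handles: pliers at (0.531, -0.227), yaw 0.086, pivot height ~0.135. The gripper is already centred over them, so I'll descend.

Emit:
drive_tool:
  rows:
    - [0,0,0,-0.001,0,0.02,1]
    - [0,0,0,0,0,0.02,1]
    - [0,0,0,0,0,0.02,1]
    - [0,0,0,0,0,0.02,1]
    - [0,0,0,0,0,0.02,1]
    - [0,0,0,0,0,0,1]
    - [0,0,0,0,0,0,1]
  force: 30

```text
time: 5.82
tool_pos: [0.5298, -0.2265, 0.2016]
tcp_rot: [0.131, -3.138, -0.001]
wrist_force: [0.0, 0.3, 0.4]
width: 0.997
grip_force: 0.0
```

Emit:
drive_tool:
  rows:
    - [0,0,0,0,0,0,0.62]
    - [0,0,0,0,0,0,0.6]
    - [0,0,0,0,0,0,0.58]
    - [0,0,0,0,0,0,0.58]
    - [0,0,0,0,0,0,0.58]
    - [0,0,0,0,0,0,0.58]

```text
time: 6.32
tool_pos: [0.5314, -0.2271, 0.2023]
tcp_rot: [-0.131, 3.137, -0.001]
wrist_force: [-0.3, -1.1, 4.8]
width: 0.583
grip_force: 3.3
```

Emit:
drive_tool:
  rows:
    - [0,0,0,0,0,-0.006,0.58]
    - [0,0,0,0,0,-0.012,0.58]
    - [0,0,0,0,0,-0.012,0.58]
    - [0,0,0,0,0,0,0.58]

```text
time: 6.65
tool_pos: [0.5321, -0.2275, 0.2342]
tcp_rot: [-0.131, 3.135, -0.003]
wrist_force: [1.0, -0.5, -0.8]
width: 0.582
grip_force: 3.0
```

```bash
timeout 100 python3 - <<'E'
from h import *
s=status.read_state();print(s['time'],s['tool_pos'],s['wrist_force'],s['width'],s['grip_force'])
p=read_camera('wrist');sc=read_camera('scene');a=sc['color'][170:290,260:380]
save(np.hstack([cv2.resize(p['color'][90:330,120:400],(560,480)),cv2.resize(a,(240,240)).repeat(1,0) if 0 else np.vstack([cv2.resize(a,(240,240)),np.zeros((240,240,3),np.uint8)])]),'l1')
E
```

```text
6.65 [ 0.53213531 -0.22746625  0.23421905] [ 1.0275807  -0.45287156 -0.76589325] 0.5815962622921027 3.0143999226629603
```

View pics/l1.png

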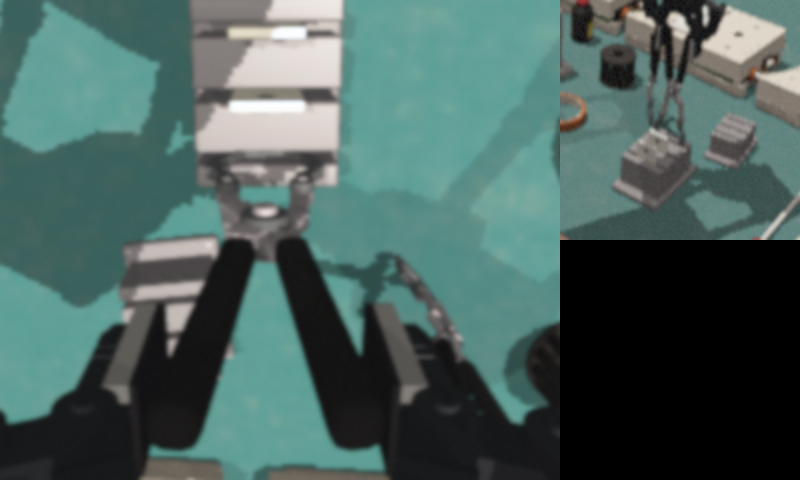

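The pliers come up held between the pads, their pivot at about (265,212) in the crop, with the shims staying in the rack. I'll keep lifting straight up.

Emit:
drive_tool:
  rows:
    - [0,0,0,0,0,-0.015,0.58]
    - [0,0,0,0,0,-0.017,0.58]
    - [0,0,0,0,0,-0.017,0.58]
    - [0,0,0,0,0,-0.017,0.58]
    - [0,0,0,0,0,-0.017,0.58]
    - [0,0,0,0,0,-0.017,0.58]
    - [0,0,0,0,0,-0.015,0.58]
    - [0,0,0,0,0,-0.008,0.58]

```text
time: 7.42
tool_pos: [0.5312, -0.227, 0.3559]
tcp_rot: [-0.131, 3.137, -0.001]
wrist_force: [0.9, -0.4, -2.0]
width: 0.579
grip_force: 3.0
```

```bash
timeout 100 python3 - <<'E'
from h import *
s=status.read_state();print(s['time'],s['tool_pos'],s['wrist_force'],s['width'],s['grip_force'])
for n in('scene','top','wrist'):
    p=read_camera(n)
    for m in masks_of(p,'pliers'): print(n,round(m['score'],2),m['bbox'])
E
```

```text
7.4167 [ 0.53121481 -0.22703035  0.35593788] [ 0.94075268 -0.35877699 -2.01684051] 0.5786958184735976 2.9749753000214696
scene 0.63 [312.1, 146.6, 327.4, 215.7]
scene 0.48 [302.6, 183.8, 310.9, 228.4]
top 0.42 [290.5, 160.7, 302.7, 175.6]
wrist 0.94 [194.1, 167.5, 312.4, 313.3]
wrist 0.73 [304.4, 191.2, 348.0, 258.6]
```

Emit:
drive_tool:
  rows:
    - [0,0,0,0.0015,0.012,0,0.58]
    - [0,0,0,0.003,0.024,0,0.58]
    - [0,0,0,0.0035,0.028,0,0.58]
    - [0,0,0,0.0035,0.028,0,0.58]
    - [0,0,0,0.0035,0.028,0,0.58]
    - [0,0,0,0.0035,0.028,0,0.58]
    - [0,0,0,0.0035,0.028,0,0.58]
    - [0,0,0,0.0035,0.028,0,0.58]

```text
time: 8.38
tool_pos: [0.487, -0.0237, 0.3534]
tcp_rot: [0.131, -3.138, -0.001]
wrist_force: [0.3, -0.5, -1.8]
width: 0.584
grip_force: 3.0
```

Emit:
drive_tool:
  rows:
    - [0,0,0,0.0035,0.028,0,0.58]
    - [0,0,0,0.0035,0.028,0,0.58]
    - [0,0,0,0.0035,0.028,0,0.58]
    - [0,0,0,0.0035,0.028,0,0.58]
    - [0,0,0,0.0035,0.028,0,0.58]
    - [0,0,0,0.0035,0.028,0,0.58]
    - [0,0,0,0.003,0.024,0,0.58]
    - [0,0,0,0.0015,0.013,0,0.58]

```text
time: 9.05
tool_pos: [0.4439, 0.1793, 0.3534]
tcp_rot: [0.135, -3.137, -0.002]
wrist_force: [0.0, 0.0, -1.2]
width: 0.578
grip_force: 3.0
```

Emit:
drive_tool:
  rows:
    - [0,0,3,0,0,0,0.58]
    - [0,0,5,0,0,0,0.58]
    - [0,0,5,0,0,0,0.58]
    - [0,0,4,0,0,0,0.58]
    - [0,0,2,0,0,0,0.58]
    - [0,0,0,0,0,0,0.58]
    - [0,0,0,0,0,0,0.58]

```text
time: 9.63
tool_pos: [0.445, 0.1768, 0.3536]
tcp_rot: [-0.386, -3.117, 0.0]
wrist_force: [-0.3, 0.2, -2.6]
width: 0.584
grip_force: 3.0
```

Emit:
drive_tool:
  rows:
    - [0,0,0,0,0,0.008,0.58]
    - [0,0,0,0,0,0.015,0.58]
    - [0,0,0,0,0,0.018,0.58]
    - [0,0,0,0,0,0.018,0.58]
    - [0,0,0,0,0,0.018,0.58]
    - [0,0,0,0,0,0.014,0.58]
    - [0,0,0,0,0,0.007,0.58]
    - [0,0,0,0,0,0,0.58]

```text
time: 10.3
tool_pos: [0.4442, 0.1759, 0.2535]
tcp_rot: [-0.387, -3.113, 0.003]
wrist_force: [0.6, -0.6, -2.1]
width: 0.579
grip_force: 3.0
```

Emit:
drive_tool:
  rows:
    - [0,0,0,0,0,0,0.5]
    - [0,0,0,0,0,0,0.44]
    - [0,0,0,0,0,0,0.38]
    - [0,0,0,0,0,0,0.34]
    - [0,0,0,0,0,0,0.3]
    - [0,0,0,0,0,0,0.25]
    - [0,0,0,0,0,0,0.2]
    - [0,0,0,0,0,0,0.2]
  force: 40

```text
time: 10.97
tool_pos: [0.4459, 0.1765, 0.2564]
tcp_rot: [0.388, 3.117, 0.0]
wrist_force: [-0.3, 0.4, -2.0]
width: 0.246
grip_force: 40.6
```

```bash
timeout 100 python3 - <<'E'
from h import *
s=status.read_state();print(s['time'],s['tool_pos'],R.from_rotvec(s['tcp_rot']).as_matrix().round(4).tolist(),s['wrist_force'],s['width'],s['grip_force'])
for n in('wrist','scene','top'):
    p=read_camera(n);np.savez('q_'+n+'.npz',c=p['color'],K=p['intrinsics'],T=wfc(p,s))
    for m in masks_of(p,'pliers'): print(n,round(m['score'],2),m['bbox'])
w=np.load('q_wrist.npz')['c'];c=np.load('q_scene.npz')['c']
# expected ring pos in scene
d=np.load('q_scene.npz');u,v=proj([.452,.176,.12],d['K'],d['T'])[0].astype(int);print(u,v)
a=c[v-45:v+45,u-45:u+45]
save(np.hstack([cv2.resize(w[80:320,120:380],(433,400),interpolation=cv2.INTER_CUBIC),cv2.resize(a,(360,400),interpolation=cv2.INTER_CUBIC)]),'q')
E
```

```text
10.9667 [0.4458664  0.17645401 0.25639592] [[-0.9694, 0.2454, 0.0002], [0.2454, 0.9694, 0.0], [-0.0002, 0.0001, -1.0]] [-0.32180778  0.38430577 -2.04463905] 0.24557907747962912 40.58179020881653
wrist 0.86 [7.7, 300.9, 101.0, 384.0]
wrist 0.64 [219.8, 161.3, 284.6, 299.7]
scene 0.51 [303.5, 187.4, 312.6, 229.1]
scene 0.5 [208.6, 157.8, 214.5, 205.1]
top 0.47 [252.6, 187.4, 273.3, 210.5]
212 187
```

View pics/q.png

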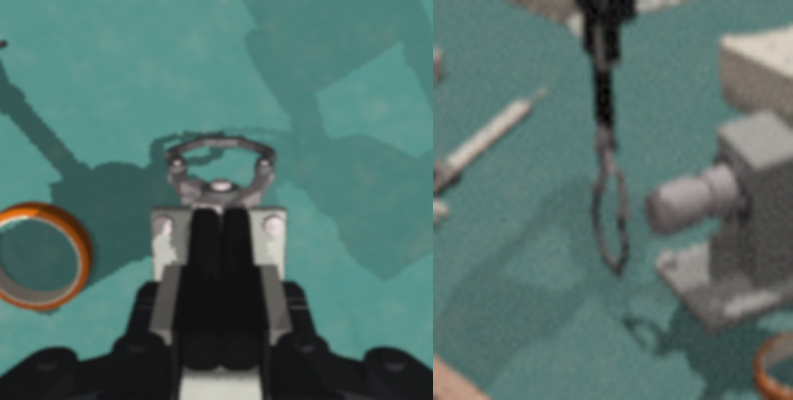

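The ring is spread and the handles are parallel in the pads. The pin is at crop (222,186) and the ring's back at (218,140); in the scene crop the foot is at (618,272), ahead of the stub. Now I'll work out the height in hand.

```bash
timeout 100 python3 - <<'E'
from h import *
W=np.load('q_wrist.npz');S=np.load('q_scene.npz')
Tt=np.eye(4);Tt[:3,:3]=[[-.9694,.2454,0],[.2454,.9694,0],[0,0,-1]]
for src in (0.2564,):
    Tt[:3,3]=[.4458,.1765,src]
    for off in (.060,.064,.068,.072,.076):
        g=lambda x,y,h:(Tt@np.array([x,y,off-h,1]))[:3]   # h above pivot
        P=np.array([g(.0105,0,0),g(0,0,-.112),g(.0025,0,-.117),g(-.0025,0,-.107)])
        q=proj(P,W['K'],W['T']);f=proj([g(0,0,-.117),g(0,0,-.082)],S['K'],S['T'])
        print(off,q.round(1).tolist(),f.round(1).tolist())
# measure: profile of wrist column & scene dark col
c=W['c'].astype(int).sum(2)//3
print('col251',c[152:200,251].tolist())
sc=S['c'][190:215,205:222].astype(int).sum(2)//3
print(sc)
E
```

```text
0.06 [[251.8, 196.2], [251.8, 169.8], [251.8, 166.3], [251.8, 173.4]] [[211.2, 197.1], [210.7, 189.0]]
0.064 [[251.8, 194.3], [251.8, 168.8], [251.8, 165.4], [251.8, 172.3]] [[211.2, 198.1], [210.8, 190.0]]
0.068 [[251.8, 192.5], [251.8, 167.9], [251.8, 164.5], [251.8, 171.3]] [[211.3, 199.0], [210.8, 190.9]]
0.072 [[251.8, 190.7], [251.8, 166.9], [251.8, 163.6], [251.8, 170.4]] [[211.3, 199.9], [210.9, 191.8]]
0.076 [[251.8, 189.0], [251.8, 166.1], [251.8, 162.8], [251.8, 169.4]] [[211.4, 200.8], [210.9, 192.8]]
col251 [128, 129, 127, 126, 126, 119, 101, 78, 63, 60, 59, 78, 102, 113, 114, 108, 96, 83, 78, 78, 78, 80, 90, 108, 123, 128, 128, 128, 126, 125, 125, 125, 125, 124, 120, 108, 103, 124, 164, 193, 197, 172, 117, 86, 103, 113, 111, 102]
[[ 95  81  63  69  95  99  96  89  79  77  95  94 100  98  92  78  66]
 [ 95  88  62  72  95  96  95  92  63  61  87  95  95  94  95  81  75]
 [ 98  91  63  76  89 101 100  97  58  56  86  98 100  97  95  90  75]
 [ 95  95  71  74  85  98  99  94  70  61  88  96  98  97 100  95  85]
 [ 99  93  80  78  88 102 100  96  85  75  84  93  99  99  99 
[... 729 characters left out ...]
 96  96  94  95  94  94  92  95  97  99 101 105 109 105 104]
 [ 94  96  97  95  92  96  93  96 100 101  96 100 101  98  99 100 100]
 [ 98  98 101  97  95  95  99  99  98  99  98  99  96  98 104 100 103]
 [100 104 103 102  98  95  97  99 105  99  98  99 103 105 105 106 106]
 [106 109 109 105 101  98 102  99 102  97  97 106 108 110 111 112 112]
 [112 109 111 107 101  95 101  97  99  97  97 108 114 111 114 112 114]
 [113 113 110 108 104 101 104 106 102 106  98 106 112 114 114 112 111]
 [118 115 110 111 107 105 101 104 106 102  93  97 110 108 110 113 111]
 [113 110 110 113 111 110 107  97  99  86  81  82  89  94  95 103 108]
 [113 108 111 111 108 112 112 105 101  83  63  68  72  78  87  95  88]]
```

```bash
timeout 100 python3 - <<'E'
from h import *
W=np.load('q_wrist.npz');c=W['c'].astype(int)
d=c[...,0]-(c[...,1]+c[...,2])//2
for u in (247,251,255): print(u,[(r,int(d[r,u]),int(c[r,u,0])) for r in range(154,182)])
m=(d>-12).astype(int)
for r in range(154,200): print(r,''.join('#' if m[r,u] else '.' for u in range(212,296)))
E
```

```text
247 [(154, -50, 96), (155, -51, 95), (156, -50, 96), (157, -48, 95), (158, -43, 87), (159, -34, 69), (160, -24, 55), (161, -16, 50), (162, -4, 57), (163, 2, 85), (164, 3, 115), (165, 2, 124), (166, 1, 120), (167, -6, 104), (168, -20, 77), (169, -31, 60), (170, -34, 58), (171, -35, 59), (172, -34, 58), (173, -33, 57), (174, -33, 58), (175, -37, 65), (176, -44, 77), (177, -49, 87), (178, -53, 90), (179, -56, 89), (180, -57, 89), (181, -58, 88)]
251 [(154, -54, 91), (155, -55, 90), (156, -53, 91), (157, -50, 86), (158, -42, 73), (159, -32, 57), (160, -24, 47), (161, -18, 48), (162, -6, 55), (163, 1, 79), (164, 2, 104), (165, 2, 115), (166, 1, 115), (167, -5, 105), (168, -15, 86), (169, -27, 65), (170, -31, 57), (171, -33, 56), (172, -33, 56), (173, -35, 57), (174, -39, 64), (175, -45, 78), (176, -50, 90), (177, -51, 94), (178, -52, 94), (179, -54, 92), (180, -56, 89), (181, -58, 87)]
255 [(154, -57, 88), (155, -57, 86), (156, -54, 83), (157, -50, 78), (158, -48, 73), (159, -46, 72), (160, -41, 66), (161, -28, 59), (162, -8, 60), (163, 1, 86), (164, 2, 113), (165, 2, 123), (166, 2, 119),
[... 3634 characters left out ...]
.....########################################.....############...............
193 .............#######################################################................
194 .............######################################################.................
195 ..............#####################################################.................
196 ..............####################################################..................
197 ...............###################################################..................
198 ...............##################################################...................
199 ................#################################################...................
```

```bash
timeout 100 python3 - <<'E'
from h import *
st=[status.read_state()['tool_pos']]
S=np.load('q_scene.npz');K,T=S['K'],S['T']
cs=[S['c'].astype(float)]
for _ in range(4): cs.append(read_camera('scene')['color'].astype(float)); st.append(status.read_state()['tool_pos'])
c=np.mean(cs,0).astype(np.float32);tp=np.mean(st,0);print(tp)
gx,gy=grad(c,1.);m=np.hypot(gx,gy).sum(2);m=np.minimum(m,np.percentile(m,98))
for yaw in(-.24,-.26):
    L=ax_polys([.5322,.1538,yaw],T);q=proj(samp(L[:6]+L[7:] if 0 else L),K,T)
    best=max(((map_coordinates(m,[q[:,1]+dv,q[:,0]+du],order=1).mean(),du,dv) for du in np.arange(-4,6,.25) for dv in np.arange(-4,6,.25)));print(yaw,best)
_,du,dv=best
# foot: sat mask
d=c[...,0]-(c[...,1]+c[...,2])/2
for r in range(194,212): print(r,[int(x) for x in d[r,205:220]])
Tt=np.eye(4);Tt[:3,:3]=[[-.9694,.2454,0],[.2454,.9694,0],[0,0,-1]];Tt[:3,3]=tp
for off in(.064,.068,.072,.076):
    a=np.linspace(0,2*np.pi,200)
    P=[(Tt@[.003+sx,.0335*np.sin(t),off+.0835-.0335*np.cos(t),1])[:3] for sx in(-.0025,.0025) for t in a]
    q=proj(P,K,T)+[du,dv];print(off,'foot row max',q[:,1].max().round(2),'at u',q[q[:,1].argmax(),0].round(1),'u range',q[:,0].min().round(1),q[:,0].max().round(1))
E
```

```text
[0.44580717 0.17646295 0.25625356]
-0.24 (np.float32(315.346), np.float64(0.75), np.float64(1.5))
-0.26 (np.float32(314.12115), np.float64(0.75), np.float64(1.5))
194 [-29, -27, -16, -4, -16, -26, -27, -25, -16, -3, -15, -25, -26, -26, -26]
195 [-29, -29, -20, -5, -11, -25, -28, -26, -18, -4, -11, -24, -26, -25, -26]
196 [-27, -29, -24, -9, -7, -21, -26, -28, -23, -6, -8, -24, -28, -26, -26]
197 [-27, -28, -26, -13, -3, -14, -25, -28, -24, -8, -9, -25, -28, -26, -28]
198 [-27, -27, -26, -17, -3, -7, -21, -25, -23, -7, -7, -24, -28, -29, -29]
199 [-27, -28, -27, -23, -6, 0, -9, -17, -19, -6, -10, -27, -28, -27, -29]
200 [-29, -28, -29, -27, -13, -1, -2, -7, -9, -7, -17, -27, -28, -28, -28]
201 [-30, -29, -29, -28, -21, -13, -3, -1, -1, -9, -23, -27, -28, -29, -30]
202 [-30, -30, -30, -29, -29, -24, -13, -2, -3, -15, -26, -28, -28, -31, -30]
203 [-30, -31, -29, -30, -29, -28, -22, -10, -7, -18, -26, -29, -29, -32, -31]
204 [-29, -29, -29, -30, -30, -28, -25, -21, -15, -22, -26, -29, -30, -32, -31]
205 [-28, -28, -28, -30, -30, -29, -29, -26, -23, -26, -28, -28, -30, -29, -29]
206 [-27, -28, -29, -30, -30, -29, -30, -29, -27, -29, -28, -27, -28, -27, -27]
207 [-28, -30, -30, -31, -29, -29, -29, -28, -28, -27, -27, -27, -27, -26, -26]
208 [-28, -30, -32, -29, -28, -29, -29, -29, -28, -28, -28, -27, -27, -28, -27]
209 [-30, -31, -31, -29, -28, -29, -28, -30, -31, -29, -28, -29, -29, -29, -28]
210 [-29, -31, -30, -29, -29, -30, -30, -30, -29, -30, -29, -30, -30, -30, -30]
211 [-28, -29, -30, -31, -30, -29, -30, -30, -30, -30, -29, -30, -30, -29, -30]
0.064 foot row max 201.23 at u 212.7 u range 206.0 215.7
0.068 foot row max 202.15 at u 212.7 u range 206.0 215.8
0.072 foot row max 203.06 at u 212.8 u range 206.1 215.8
0.076 foot row max 203.98 at u 212.8 u range 206.2 215.9
```

Emit:
drive_tool:
  rows:
    - [0,0,0,-0.005,0,0,0.2]
    - [0,0,0,-0.009,0,0,0.2]
    - [0,0,0,-0.009,0,0,0.2]
    - [0,0,0,-0.005,0,0,0.2]
    - [0,0,0,-0.003,0,0,0.2]
    - [0,0,0,-0.003,0,0,0.2]
    - [0,0,0,-0.002,0,0,0.2]
    - [0,0,0,0,0,0,0.2]

```text
time: 12.13
tool_pos: [0.4811, 0.1675, 0.2562]
tcp_rot: [-0.389, -3.117, 0.0]
wrist_force: [0.9, 0.2, -2.2]
width: 0.236
grip_force: 40.6
```

Emit:
drive_tool:
  rows:
    - [0,0,0,-0.002,0,0,0.2]
    - [0,0,0,-0.002,0,0,0.2]
    - [0,0,0,-0.002,0,0,0.2]
    - [0,0,0,-0.002,0,0,0.2]
    - [0,0,0,0,0,0,0.2]

```text
time: 12.55
tool_pos: [0.4888, 0.1656, 0.2563]
tcp_rot: [0.388, 3.117, 0.0]
wrist_force: [0.3, 0.1, -2.3]
width: 0.239
grip_force: 40.6
```

Emit:
drive_tool:
  rows:
    - [0,0,0,-0.0015,0,0,0.2]
    - [0,0,0,-0.0015,0,0,0.2]
    - [0,0,0,-0.0015,0,0,0.2]
    - [0,0,0,-0.0015,0,0,0.2]
    - [0,0,0,0,0,0,0.2]

```text
time: 12.97
tool_pos: [0.4946, 0.1641, 0.2563]
tcp_rot: [0.389, 3.117, -0.0]
wrist_force: [-0.2, 1.0, -2.3]
width: 0.239
grip_force: 40.6
```

Emit:
drive_tool:
  rows:
    - [0,0,0,-0.0015,0,0,0.2]
    - [0,0,0,-0.0015,0,0,0.2]
    - [0,0,0,-0.0015,0,0,0.2]
    - [0,0,0,-0.0015,0,0,0.2]
    - [0,0,0,0,0,0,0.2]

```text
time: 13.38
tool_pos: [0.5004, 0.1626, 0.2563]
tcp_rot: [0.389, 3.117, -0.0]
wrist_force: [0.3, -0.4, -3.4]
width: 0.24
grip_force: 40.6
```

```bash
cat > f.py <<'E'
from h import *
F=[]
for _ in range(10): read_camera('wrist'); s=status.read_state(); F.append(np.r_[s['wrist_force'],s['torque']*10 if 0 else np.array(s['torque'])])
print(s['time'],s['tool_pos'],np.mean(F,0).round(2),np.std(F,0).round(2),s['width'],s['grip_force'])
p=read_camera('wrist');c=p['color'].astype(int);d=c[...,0]-(c[...,1]+c[...,2])//2
for r in range(154,200,2): print(r,''.join('#' if d[r,u]>-12 else '.' for u in range(212,296)))
E
timeout 60 python3 f.py
```

```text
13.8833 [0.50006434 0.16271156 0.25628263] [-0.17  0.1  -1.99 -0.01 -0.   -0.02] [0.39 0.54 0.58 0.03 0.03 0.02] 0.23710092922814613 40.549930930137634
154 ....................................................................................
156 ...............................######...............................................
158 .......................###############################..............................
160 .....................###################################............................
162 ...................#######################################..........................
164 ###############################################################################.....
166 #################################################################################...
168 ##################################################################################..
170 ##################################################################################..
172 ##################################################################################..
174 ######################################################
[... 398 characters left out ...]
##########################################################################...
186 #################################################################################...
188 #################################################################################...
190 #################################################################################...
192 #################################################################################...
194 #################################################################################...
196 #################################################################################...
198 #################################################################################...
```

Emit:
drive_tool:
  rows:
    - [0,0,0,-0.0015,0,0,0.2]
    - [0,0,0,-0.0015,0,0,0.2]
    - [0,0,0,-0.0015,0,0,0.2]
    - [0,0,0,-0.0015,0,0,0.2]
    - [0,0,0,-0.0015,0,0,0.2]
    - [0,0,0,-0.0015,0,0,0.2]
    - [0,0,0,-0.001,0,0,0.2]
    - [0,0,0,0,0,0,0.2]

```text
time: 14.6
tool_pos: [0.5101, 0.1602, 0.2563]
tcp_rot: [0.389, 3.117, -0.0]
wrist_force: [-0.4, 0.5, -2.6]
width: 0.243
grip_force: 40.6
```

Emit:
drive_tool:
  rows:
    - [0,0,0,-0.0015,0,0,0.2]
    - [0,0,0,-0.0015,0,0,0.2]
    - [0,0,0,-0.0015,0,0,0.2]
    - [0,0,0,-0.0015,0,0,0.2]
    - [0,0,0,-0.0015,0,0,0.2]
    - [0,0,0,-0.0015,0,0,0.2]
    - [0,0,0,-0.001,0,0,0.2]
    - [0,0,0,0,0,0,0.2]

```text
time: 15.27
tool_pos: [0.5197, 0.1577, 0.2563]
tcp_rot: [0.389, 3.117, -0.0]
wrist_force: [-1.0, -0.9, -2.0]
width: 0.241
grip_force: 40.6
```

Emit:
drive_tool:
  rows:
    - [0,0,0,-0.0015,0,0,0.2]
    - [0,0,0,-0.0015,0,0,0.2]
    - [0,0,0,-0.0015,0,0,0.2]
    - [0,0,0,-0.0015,0,0,0.2]
    - [0,0,0,-0.0015,0,0,0.2]
    - [0,0,0,-0.0015,0,0,0.2]
    - [0,0,0,-0.001,0,0,0.2]
    - [0,0,0,0,0,0,0.2]

```text
time: 15.93
tool_pos: [0.5294, 0.1553, 0.2563]
tcp_rot: [0.389, 3.117, -0.0]
wrist_force: [-0.1, 0.3, -1.6]
width: 0.238
grip_force: 40.6
```

```bash
cat >> f.py <<'E'
# stub end in wrist: front bottom edge/ring; col brightness at stub top
np.savez('z_w.npz',c=p['color'],K=p['intrinsics'],T=wfc(p,s));t=read_camera('scene');np.savez('z_s.npz',c=t['color'],K=t['intrinsics'],T=wfc(t))
print('col252',[(r,*c[r,252]) for r in range(126,200,2)])
T=wfc(p,s);K=np.array(p['intrinsics']);g=[.5322,.1538,.1];u=np.array([np.cos(-.25),np.sin(-.25),0])
for a in(-.05,-.045,-.0065,.0065): print(a,proj(g+u*a+[0,0,.021 if a>-.05 else .016],K,T).round(1))
E
timeout 60 python3 f.py
```

```text
16.4333 [0.52918267 0.15539183 0.25632175] [ 0.14 -0.1  -2.03  0.01  0.01  0.  ] [0.6  0.56 0.64 0.03 0.02 0.03] 0.24365823471401857 40.55003821849823
154 ###################################################################################.
156 ###################################################################################.
158 ##################################################################################..
160 ##################################################################################..
162 ##################################################################################..
164 ##################################################################################..
166 ##################################################################################..
168 ##################################################################################..
170 ##################################################################################..
172 ##################################################################################..
174 #######################################################
[... 2415 characters left out ...]
4(233), np.int64(224), np.int64(224)), (178, np.int64(223), np.int64(213), np.int64(211)), (180, np.int64(215), np.int64(202), np.int64(200)), (182, np.int64(215), np.int64(201), np.int64(200)), (184, np.int64(216), np.int64(203), np.int64(202)), (186, np.int64(165), np.int64(155), np.int64(154)), (188, np.int64(112), np.int64(105), np.int64(106)), (190, np.int64(183), np.int64(172), np.int64(171)), (192, np.int64(219), np.int64(208), np.int64(206)), (194, np.int64(131), np.int64(125), np.int64(124)), (196, np.int64(108), np.int64(108), np.int64(106)), (198, np.int64(121), np.int64(118), np.int64(117))]
-0.05 [[251.  128.5]]
-0.045 [[251. 135.]]
-0.0065 [[250.9 176.6]]
0.0065 [[250.9 189.8]]
```

Emit:
drive_tool:
  rows:
    - [0,0,0,-0.0015,0,0,0.2]
    - [0,0,0,-0.0015,0,0,0.2]
    - [0,0,0,-0.0015,0,0,0.2]
    - [0,0,0,-0.001,0,0,0.2]
    - [0,0,0,0,0,0,0.2]
    - [0,0,0,0,0,0,0.2]

```text
time: 17.03
tool_pos: [0.5346, 0.154, 0.2562]
tcp_rot: [-0.389, -3.117, 0.0]
wrist_force: [-0.2, 0.1, -2.4]
width: 0.239
grip_force: 40.5
```

```bash
timeout 60 python3 - <<'E'
from h import *
F=[];P=[]
for _ in range(8): c=read_camera('scene')['color']; s=status.read_state(); F.append(s['wrist_force']);P.append(c.astype(float))
print(s['time'],s['tool_pos'],np.mean(F,0).round(2),s['width'],s['grip_force'])
t=read_camera('scene');K,T=np.array(t['intrinsics']),wfc(t);c=np.mean(P,0)
u=np.array([np.cos(-.25),np.sin(-.25),0]);n=np.array([-u[1],u[0],0]);z=np.array([0,0,1.]);g=np.array([.5322,.1538,.1])
# ring outline predicted (bias .75,1.5) vs neutral/dark pixels; fit along-axis a and height dz using darkness below stub
D=c.mean(2);a=np.linspace(-2.2,2.2,60)-0  # angle from bottom
best=[]
for da in np.arange(-.012,.0121,.001):
  for dz in np.arange(-.006,.0061,.001):
    q=proj([g+u*da+n*.029*np.sin(x)+z*(dz-.0015-.029*np.cos(x)) for x in a[15:45]],K,T)+[.75,1.5]
    best.append((map_coordinates(D,[q[:,1],q[:,0]],order=1).mean().round(1),da.round(3),dz.round(3)))
print([tuple(map(float,b)) for b in sorted(best)[:12]])
E
```

```text
17.4333 [0.53449198 0.15403519 0.25627699] [ 0.03  0.   -2.01] 0.23902182698552982 40.54975390434265
[(65.9, 0.004, -0.006), (66.0, 0.003, -0.006), (66.2, 0.003, -0.005), (66.3, 0.002, -0.005), (66.4, 0.002, -0.004), (66.4, 0.005, -0.006), (66.5, 0.001, -0.004), (66.5, 0.001, -0.003), (66.6, 0.0, -0.002), (66.6, 0.004, -0.005), (66.7, 0.002, -0.006), (66.7, 0.002, -0.003)]
```

```bash
python3 -c "
from workcell import workorder
print(workorder.finish_job())"
```

```text
the job is handed in; nothing more can be done
None
```

I handed the job in at about 17.4 s: the pliers are held upright and squeezed, with the spread ring round the groove. The wrist force shows only the pliers' weight, so there is no sign of contact with the stub. The ring's height is the least certain part, about ±3 mm.

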